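# Fill the last slot of the packing tray and prove it level

### The arm

A 6-joint arm with a two-finger parallel gripper is mounted at the origin on the work surface. World frame = base frame: x ahead of the robot, y to its left, z up, the work surface at z = 0. Lengths are in m, angles in rad, forces in N, time in s.
With the tool pointing down it reaches from about 0.275 to 0.825 m from the base axis. Payload 4.9 kg.
Tool frame: the origin (TCP) lies midway between the tips of the shut fingers; the grasp point (between the pads) lies 19 mm behind it (bot.grip_depth is the distance from the TCP to the grasp point, in m); y points along the fingers, x is the direction in which the jaws open and shut, and the axes are right-handed (so a half turn about y gives the same grasp; the last joint's range is limited). The gripper opens to 85 mm and grips with 20 to 120 N. Pads are 22 mm wide; open, the fingers measure 114 mm over their backs; the gripper's body (76 mm by 85 mm) begins 54 mm behind the grasp point. The pads swing forward as they close: fully open they stand 13 mm farther back than shut.
Start: joints at [-1.365, 0.326, -0.193, 1.052, 0, 1.437], TCP at [0.183, -0.519, 0.231] pointing down, gripper open.
Joint ranges: [-2.65, 2.65], [-0.97, 1.79], [-1.3, 1.35], [-1.93, 2.1], [-1.47, 1.37], [-3.14, 3.14]. Speed limits (rad/s): [2.57, 2.57, 3.14, 3.14, 3.14, 3.14].

### API

Orientations are given as a unit quaternion [w, x, y, z].
In Python, from cell import bot gives the robot as it stands. Calls block until the motion is done:
- bot.move_pose(position, orientation): joint-space move of the TCP to a pose.
- bot.move_linear(position, speed=0.15, rotation=None, until_force=None): straight line of the TCP; rotation=None keeps the orientation; speed is the mean speed in m/s. With until_force (N) it stops when the force on the tool has changed by that much, and returns True; else False.
- bot.goto_joints(angles): joint-space move.
- bot.set_gripper(opening, grasp_force=None): opening from 0.0 (shut) to 1.0 (fully open); grasp_force is the grip in N (None keeps the last); returns when the fingers have stopped.
- bot.wait(seconds).
- bot.solve_ik(position, orientation): joint angles nearest the present ones, or None.
- bot.camera(name): name is "scene" or "top" or "wrist"; returns the picture (384x512x3 uint8, red, green, blue); there is no depth.
- bot.calibration(name): a dict with "mtx" (3x3 intrinsics, pixels), "k1" (the pictures are not rectified: a ray, as slopes to the right and down, at radius r is drawn at 1 + k1 r^2 times it, then the intrinsics apply), "extrinsics" (4x4, takes a point from world to camera coordinates); the wrist camera has in their place "hand_eye" (4x4, takes a point from camera to tool coordinates, whose origin is the TCP and whose axes are the tool frame's). Camera axes: x right, y down, z forward; pixel columns grow to the right and rows downward; lengths in m; the calibration is good to about 2 mm. A picture is of the moment at which its call begins: read the wrist's pose just before it. calibration takes no time and is no camera call.
A pose or a line that the arm cannot do raises bot.PlanningError and nothing moves.
- bot.close_job(): hands the job in, once; it reports no verdict.
Trained networks look in the newest picture that a camera, given by its name, has taken for a name from the list of things; names that differ only in an ending like _2 or _b are one class to them, and where a whole thing is asked for, a point or a joint stands for the part that bears it (a point fixed in the world has none). Each returns a list of dicts, best first, with "confidence" (0 to 1); they miss things now and then, are a little off and sometimes report something else, mostly with a low value. They report only what shows in the picture. A call takes as long as a camera call. They do not tell look-alikes from the thing itself.
- bot.search_frame(camera, thing): "bbox" ([left, top, width, height] in pixels, round what is visible of it).
Readings, each from a call of its own:
- bot.read_clock(): time.
- bot.read_joint_positions(): joint angles.
- bot.read_joint_vel(): joint speeds.
- bot.read_joint_efforts(): joint torques, N m.
- bot.read_position(): TCP position.
- bot.read_tool_rot(): TCP orientation.
- bot.read_ft_force(): force on the tool from outside, world axes, zero at the start.
- bot.read_moment(): the same for the moment, N m.
- bot.read_gripper_width(): opening from 0.0 (shut) to 1.0 (fully open).
Only numpy, scipy, OpenCV 4.12 (cv2) and the standard library are available. Lean on these libraries where they do the work, as an engineer would, in place of code of your own. Each camera call takes 0.05 s, during which the arm holds its last target.

### The job

One pack still lies on top of the others in the tray: push it along over them until it drops into the empty slot, and see that it lies flat on the slot's floor with nothing above the tray's rim. Then, as the check, slide the level bar from where it is parked over the whole tray, right up to the stops at the other end of its rails, and leave it there; the bar is a gauge, so never shove packs with it. Leave the other packs in their slots and do not disturb the things around the jig.

Things in the scene. Friction and masses are not known exactly. Their poses are not given: they have to be found in the camera images.
- jig: packing jig fixed to the table: aluminium plate 240 (x) by 500 mm (y), 8 mm thick, with an open brown card tray and two rails along y. Origin on the table's surface under the tray's centre; z up, y along tray and rails, x across. Rails at x = -102 and +102 mm; rubber stops at both rail ends, 16 mm wide, tops 60 mm above the table.
- tray_rim (a point): centre of the tray's mouth at rim height, 40 mm above the table. Tray outside 158 (jig x) by 340 mm (jig y), walls 4 mm, inner floor 12 mm above the table. Card dividers 4 mm thick, tops 26 mm above the table, at jig y = -84, 0, 84 mm make four slots of 80 mm (y) by 150 mm (x), centred at y = -126, -42, 42, 126 mm. Stowed packs' tops are at 36 mm.
- last_pack: pack to be stowed, lying on top of a stowed one (underside 36 mm above the table): flat rigid white pack with brown band, 140 (jig x) by 75 (jig y) by 24 mm, 0.15 to 0.3 kg; origin at the centre of its underside. Pushed at its long side it slides over the packs along jig y and tips into the slot; if an edge stays up on a divider, push it on or press it down.
- pack_a: flat rigid pack like last_pack (140 x 75 x 24 mm), already lying home in one of the four slots; origin at the centre of its underside
- pack_b: flat rigid pack like last_pack (140 x 75 x 24 mm), already lying home in one of the four slots; origin at the centre of its underside
- pack_c: flat rigid pack like last_pack (140 x 75 x 24 mm), already lying home in one of the four slots; origin at the centre of its underside
- pad: thin grey liner pad, 120 x 60 x 1 mm, on the floor of the empty slot; its origin is the centre of that slot's floor
- bar (a joint): travel in m of the level bar along jig +y; about 0 to 0.015 at the start, parked beyond the tray's -y end; 0.436 against the stops beyond the +y end. It slides on the rails with about 2 N of friction and stays where it is left.
- bar_mid (a point): middle of the level bar: an aluminium bar 230 mm long (jig x), 18 mm thick (jig y), 24 mm high, its underside 43 mm and its top 67 mm above the table, so it passes 3 mm above the rim. Push its -y face near the middle; that side is open from above.
- tape_roll: bystander: clear tape roll lying flat, 104 mm across, 48 mm high; origin at the centre of its underside
- can: bystander: upright food can, 74 mm across, 100 mm high; origin at the centre of its underside
- short_carton: bystander: brown carton 90 x 65 x 50 mm high; origin at the centre of its underside
- sanitiser: bystander: white bottle, 60 mm across, 150 mm high; origin at the centre of its underside
- jar: bystander: closed glass jar, 60 mm across, 85 mm high; origin at the centre of its underside
There are look-alikes about, which are no part of the job. What is shaped like the pack_a but blue or green is not meant.

How it is judged:
By the outcome, as a careful person would: the job done as asked, in the order asked, and still so for the second after the job is handed in, with the robot touching nothing.
It also fails if it takes over 54 s, if anything falls off the work surface, if the arm or the gripper's body presses on something with over 40 N, if the wrist force passes 120 N, or if a joint passes its speed limit or range.

## Working session

There is one attempt and no reset: what is moved stays moved. The work goes in short steps, each a Python script; the robot and the scene stay as the last script left them, time stands still between calls to the robot, and variables do not carry over. Pictures are saved under pics/ and viewed, and the job is handed in when it is done.

```bash
mkdir -p pics; ls; python3 - <<'E'
from cell import bot
import cv2,numpy as np
for n in ["scene","top","wrist"]:
    im=bot.camera(n); cv2.imwrite(f"pics/{n}0.png",im[:,:,::-1])
    c=bot.calibration(n); print(n,{k:np.round(v,4).tolist() for k,v in c.items()})
for n in ["scene","top"]:
  for t in ["last_pack","bar_mid","jig","pad"]:
    print(n,t,[(np.round(d["bbox"]).tolist(),round(d["confidence"],2)) for d in bot.search_frame(n,t)])
print(bot.read_clock(),bot.read_tool_rot())
E
```

```text
pics
scene {'mtx': [[427.1533, 0.0, 251.1597], [0.0, 427.1533, 196.9311], [0.0, 0.0, 1.0]], 'k1': -0.0256, 'extrinsics': [[-0.8414, 0.5405, 0.003, 0.4413], [0.4458, 0.697, -0.5617, -0.1874], [-0.3056, -0.4712, -0.8274, 1.4628], [0.0, 0.0, 0.0, 1.0]]}
top {'mtx': [[379.8075, 0.0, 257.8973], [0.0, 379.8075, 194.7317], [0.0, 0.0, 1.0]], 'k1': -0.0621, 'extrinsics': [[0.0053, -1.0, -0.0039, 0.0], [-0.9924, -0.0048, -0.1229, 0.5048], [0.1229, 0.0045, -0.9924, 1.197], [0.0, 0.0, 0.0, 1.0]]}
wrist {'mtx': [[343.8819, 0.0, 253.6065], [0.0, 343.8819, 188.4935], [0.0, 0.0, 1.0]], 'k1': -0.0026, 'hand_eye': [[1.0, 0.0004, 0.0011, -0.0004], [-0.001, -0.2753, 0.9614, -0.1418], [0.0006, -0.9614, -0.2753, 0.0698], [0.0, 0.0, 0.0, 1.0]]}
scene last_pack [([215.0, 181.0, 50.0, 39.0], 0.75)]
scene bar_mid [([184.0, 138.0, 65.0, 35.0], 0.74)]
scene jig []
scene pad [([243.0, 238.0, 42.0, 28.0], 0.57)]
top last_pack [([251.0, 159.0, 28.0, 48.0], 0.95), ([117.0, 167.0, 24.0, 24.0], 0.28)]
top bar_mid [([315.0, 153.0, 20.0, 71.0], 0.83)]
top jig [([181.0, 139.0, 157.0, 87.0], 0.87)]
top pad [([205.0, 158.0, 21.0, 38.0], 0.95), ([316.0, 155.0, 18.0, 71.0], 0.75)]
0.55 [ 0.57735498 -0.57733365  0.40827216 -0.40824125]
```

View pics.

View pics/scene0.png

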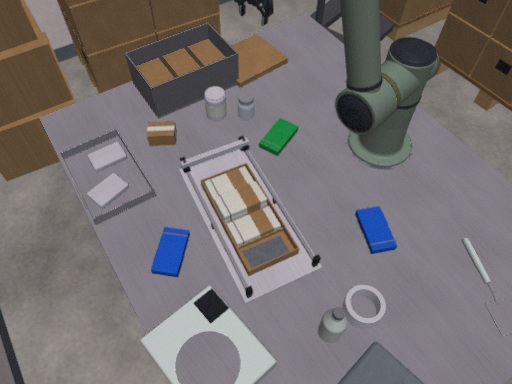

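View pics/top0.png

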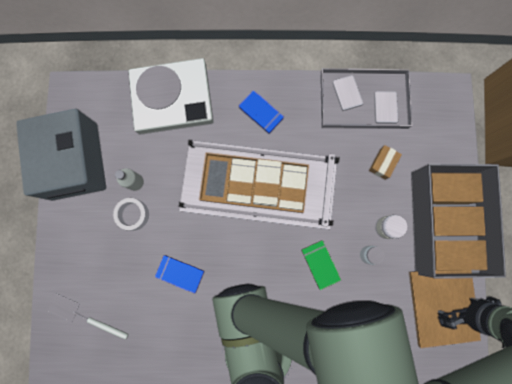

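View pics/wrist0.png

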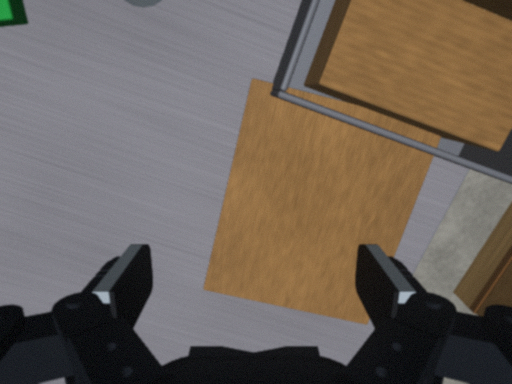

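```bash
python3 - <<'E'
import cv2
a=cv2.imread("pics/top0.png")[120:245,165:355]; cv2.imwrite("pics/topz.png",cv2.resize(a,None,fx=4.2,fy=4.2,interpolation=cv2.INTER_CUBIC))
a=cv2.imread("pics/scene0.png")[100:310,150:350]; cv2.imwrite("pics/scenez.png",cv2.resize(a,None,fx=2.8,fy=2.8,interpolation=cv2.INTER_CUBIC))
E
```

```text
(no output)
```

View pics/topz.png

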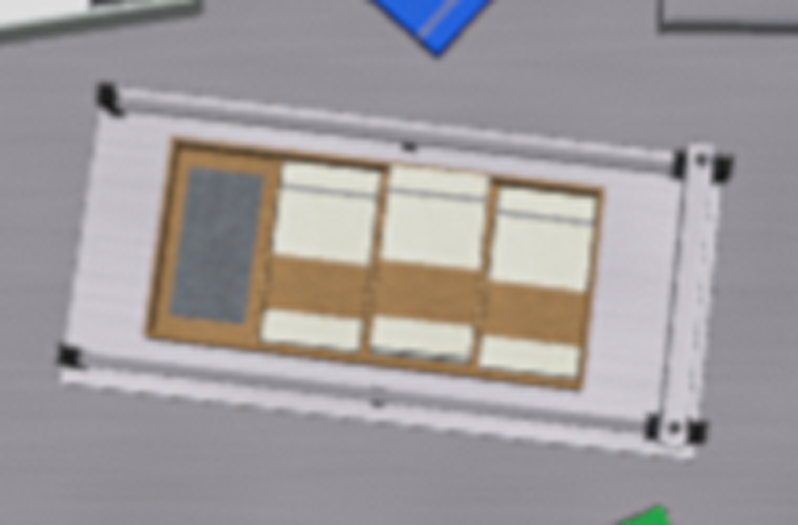

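View pics/scenez.png

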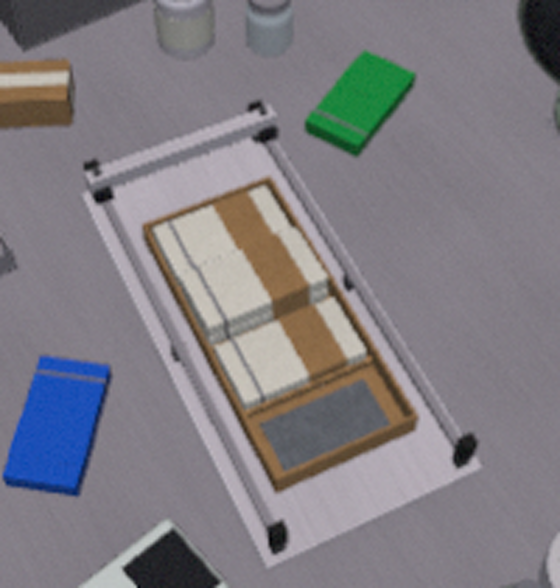

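```bash
cat > h.py <<'E'
import numpy as np, cv2
from scipy.optimize import least_squares
from scipy.spatial.transform import Rotation as R
def dist(k1): return np.array([k1,0,0,0,0])
def proj(c,P,T=None):
    T=np.array(c["extrinsics"]) if T is None else T
    p=cv2.projectPoints(np.asarray(P,float),cv2.Rodrigues(T[:3,:3])[0],T[:3,3],np.array(c["mtx"]),dist(c["k1"]))[0]
    return p[:,0]
def ray(c,px,T=None):
    T=np.array(c["extrinsics"]) if T is None else T
    u=cv2.undistortPoints(np.array(px,float).reshape(-1,1,2),np.array(c["mtx"]),dist(c["k1"]))[:,0]
    d=np.c_[u,np.ones(len(u))]@T[:3,:3]; o=-T[:3,:3].T@T[:3,3]
    return o,d
def onplane(c,px,z,T=None):
    o,d=ray(c,px,T); s=(z-o[2])/d[:,2]; return o+s[:,None]*d
def J2W(j,P):
    P=np.asarray(P,float); c,s=np.cos(j[2]),np.sin(j[2])
    return np.stack([j[0]+c*P[...,0]-s*P[...,1], j[1]+s*P[...,0]+c*P[...,1], P[...,2]],-1)
def W2J(j,P):
    P=np.asarray(P,float); c,s=np.cos(j[2]),np.sin(j[2]); dx=P[...,0]-j[0]; dy=P[...,1]-j[1]
    return np.stack([c*dx+s*dy,-s*dx+c*dy,P[...,2]],-1)
E
python3 - <<'E'
from cell import bot
from h import *
tz=(np.array([[174,138],[603,187],[580,388],[148,337]])+.5)/4.2-.5+[165,120]
sz=(np.array([[146,230],[268,180],[414,415],[278,488]])+.5)/2.8-.5+[150,100]
Pt=[[.079,.17,.04],[.079,-.17,.04],[-.079,-.17,.04],[-.079,.17,.04]]
Ps=[[.079,-.17,.04],[-.079,-.17,.04],[-.079,.17,.04],[.079,.17,.04]]
ct,cs=bot.calibration("top"),bot.calibration("scene")
f1=lambda j:(proj(ct,J2W(j,Pt))-tz).ravel()
f2=lambda j:(proj(cs,J2W(j,Ps))-sz).ravel()
for f in (f1,f2,lambda j:np.r_[f1(j),f2(j)]):
    r=least_squares(f,[.5,0,0]); print(np.round(r.x,4),np.round(r.fun,1))
j=r.x
tp=lambda p:(np.array(p)+.5)/4.2-.5+[165,120]
print("pack",W2J(j,onplane(ct,tp([[388,162],[490,174],[473,362],[370,347]]),.060)))
print("bar",W2J(j,onplane(ct,tp([[683,145],[714,147],[688,448],[656,446]]),.067)))
for t in ["tape_roll","can","short_carton","sanitiser","jar"]:
    b=bot.search_frame("top",t)[:1]
    for d in b: x,y,w,h=d["bbox"]; print(t,b, onplane(ct,[[x+w/2,y+h/2]],.04))
E
```

```text
[ 0.5454  0.0151 -0.1127] [-0.8 -0.4  0.8 -0.1  1.3  0.3 -1.3  0. ]
[ 0.5512  0.0189 -0.1103] [-2.  -0.5  0.5 -0.4  1.9  1.6 -0.5 -1.1]
[ 0.5483  0.0168 -0.1123] [-1.3 -1.2  0.2 -1.   0.7 -0.6 -1.8 -0.8 -1.4 -1.4  1.  -1.2  2.2  0.6
 -0.2 -2.2]
pack [[ 0.07133747 -0.00292627  0.06      ]
 [ 0.07114721 -0.08105313  0.06      ]
 [-0.07299377 -0.08413184  0.06      ]
 [-0.07079718 -0.00616891  0.06      ]]
bar [[ 0.10919305 -0.22391949  0.067     ]
 [ 0.11045827 -0.24751447  0.067     ]
 [-0.11871037 -0.24933441  0.067     ]
 [-0.11998192 -0.22556413  0.067     ]]
tape_roll [{'bbox': [113.7, 199.1, 35.0, 31.4], 'confidence': 0.89}] [[0.43667771 0.40968703 0.04      ]]
can [{'bbox': [374.3, 215.5, 33.0, 23.4], 'confidence': 0.63}] [[ 0.4010964  -0.42306356  0.04      ]]
short_carton [{'bbox': [372.4, 144.3, 30.8, 35.9], 'confidence': 0.91}] [[ 0.61261244 -0.42116655  0.04      ]]
sanitiser [{'bbox': [228.2, 158.8, 26.7, 41.2], 'confidence': 0.74}] [[0.553286   0.05554484 0.04      ]]
jar [{'bbox': [359.0, 248.8, 25.7, 16.2], 'confidence': 0.81}] [[ 0.30711849 -0.35924873  0.04      ]]
```

```bash
cat >> h.py <<'E'
def quat(j,flip=False):
    a=j[2]; x=np.array([np.cos(a),np.sin(a),0]); 
    if flip: x=-x
    y=np.array([0,0,-1.]); M=np.c_[x,y,np.cross(x,y)]
    return R.from_matrix(M).as_quat()[[3,0,1,2]]
def wristT(bot):
    p=np.array(bot.read_position()); q=np.array(bot.read_tool_rot())
    T=np.eye(4); T[:3,:3]=R.from_quat(q[[1,2,3,0]]).as_matrix(); T[:3,3]=p
    return np.linalg.inv(T@np.array(bot.calibration("wrist")["hand_eye"]))
j0=np.array([.5483,.0168,-.1123])
E
python3 - <<'E'
from cell import bot
from h import *
for fl in (0,1):
  q=quat(j0,fl)
  for y in (-.28,-.02,.2):
    for z in (.04,.30): 
      s=bot.solve_ik(J2W(j0,[0,y,z]),q); print(fl,y,z,None if s is None else np.round(s,2))
E
```

```text
0 -0.28 0.04 [-0.6   0.57 -0.35  0.65  0.    1.09]
0 -0.28 0.3 [-0.6   0.35  0.02  1.24  0.    1.09]
0 -0.02 0.04 [-0.14  0.52 -0.44  0.61  0.    1.54]
0 -0.02 0.3 [-0.14  0.28 -0.08  1.21  0.    1.54]
0 0.2 0.04 [ 0.24  0.62 -0.26  0.7   0.    1.92]
0 0.2 0.3 [0.24 0.41 0.11 1.27 0.   1.92]
1 -0.28 0.04 [-0.6   0.57 -0.35  0.65  0.   -2.05]
1 -0.28 0.3 [-0.6   0.35  0.02  1.24  0.   -2.05]
1 -0.02 0.04 [-0.14  0.52 -0.44  0.61  0.   -1.6 ]
1 -0.02 0.3 [-0.14  0.28 -0.08  1.21  0.   -1.6 ]
1 0.2 0.04 [ 0.24  0.62 -0.26  0.7   0.   -1.22]
1 0.2 0.3 [ 0.24  0.41  0.11  1.27  0.   -1.22]
```

```bash
python3 - <<'E'
from cell import bot
from h import *
bot.move_pose(J2W(j0,[0,-.03,.30]),quat(j0))
T=wristT(bot); np.save("T1.npy",T)
im=bot.camera("wrist"); cv2.imwrite("pics/w1.png",im[:,:,::-1])
c=bot.calibration("wrist")
im=im[:,:,::-1].copy()
for P in ([.079,.17,.04],[.079,-.17,.04],[-.079,-.17,.04],[-.079,.17,.04]):
    p=proj(c,J2W(j0,[P]),T)[0]; print(P,p); cv2.circle(im,tuple(int(v) for v in p),2,(0,0,255),1)
cv2.imwrite("pics/w1m.png",cv2.resize(im,(800,600),interpolation=cv2.INTER_CUBIC)); print(bot.read_clock())
E
```

```text
[0.079, 0.17, 0.04] [330.94020371 -43.7238169 ]
[0.079, -0.17, 0.04] [314.83767959 258.33584365]
[-0.079, -0.17, 0.04] [192.45064725 258.44965956]
[-0.079, 0.17, 0.04] [175.84341547 -43.61131448]
3.0833
```

View pics/w1m.png

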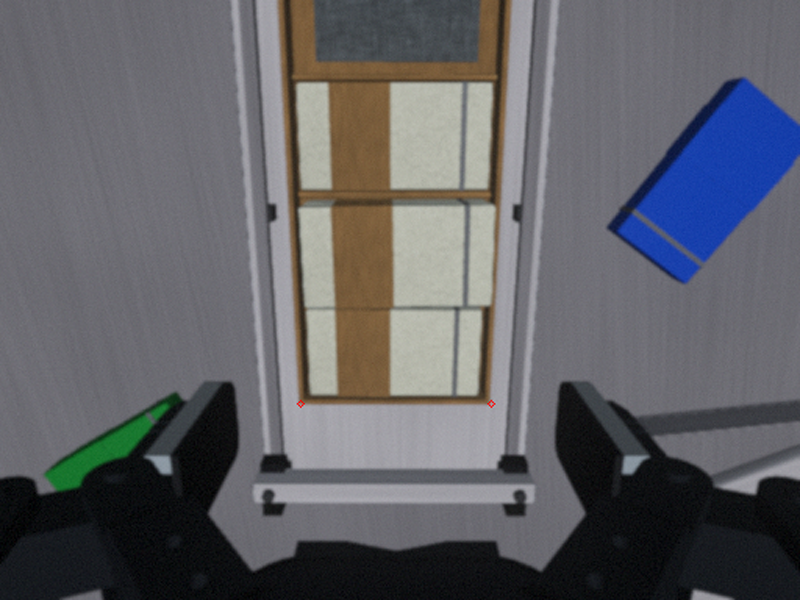

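```bash
python3 - <<'E'
from cell import bot
from h import *
T=np.load("T1.npy"); c=bot.calibration("wrist")
f=lambda pts,z: print(np.round(1000*W2J(j0,onplane(c,(np.array(pts,float)+.5)/1.5625-.5,z,T)),1).tolist())
f([[306,307],[491,306],[299,206],[494,205]],.06)
f([[254,502],[534,502],[254,486],[534,486]],.067)
f([[301,402],[491,402],[294,78],[498,77]],.04)
f([[294,78],[498,77]],.026)
f([[297,82],[491,84]],.036)
E
```

```text
[[-67.3, -79.7, 60.0], [70.3, -79.1, 60.0], [-68.7, -5.1, 60.0], [68.8, -4.5, 60.0]]
[[-116.5, -244.2, 67.0], [112.1, -244.5, 67.0], [-115.4, -229.1, 67.0], [111.1, -229.3, 67.0]]
[[-78.9, -168.1, 40.0], [77.9, -168.2, 40.0], [-71.3, 81.2, 40.0], [70.9, 81.8, 40.0]]
[[-73.8, 82.7, 26.0], [73.3, 83.3, 26.0]]
[[-70.1, 79.0, 36.0], [66.8, 77.6, 36.0]]
```

```bash
python3 - <<'E'
from cell import bot
from h import *
q=quat(j0)
bot.move_pose(J2W(j0,[0,-.112,.12]),q)
print(bot.move_linear(J2W(j0,[0,-.112,.033]),speed=.08,until_force=4),bot.read_position(),bot.read_ft_force())
im=bot.camera("wrist"); cv2.imwrite("pics/w2.png",im[:,:,::-1])
print(bot.move_linear(J2W(j0,[0,0.0,.033]),speed=.06,until_force=12),W2J(j0,bot.read_position()),bot.read_ft_force())
im=bot.camera("wrist"); cv2.imwrite("pics/w3.png",im[:,:,::-1])
im=bot.camera("scene"); cv2.imwrite("pics/s3.png",cv2.resize(im[100:310,150:350,::-1],None,fx=2.8,fy=2.8))
print(bot.read_clock())
E
```

```text
False [ 0.53621545 -0.09463716  0.03349919] [0.00052159 0.09575311 0.32561022]
False [ 2.56843520e-05 -5.14901688e-05  3.29884021e-02] [ 0.37599813 -0.25794306  0.28109062]
7.2917
```

View pics/w3.png

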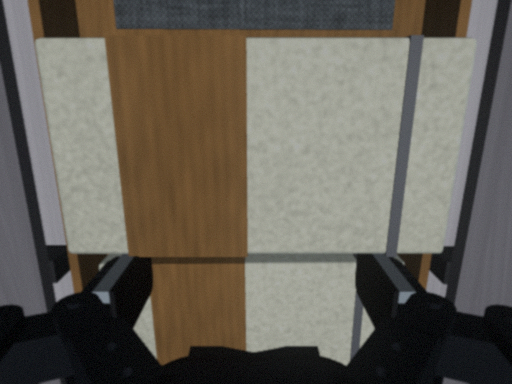

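View pics/s3.png

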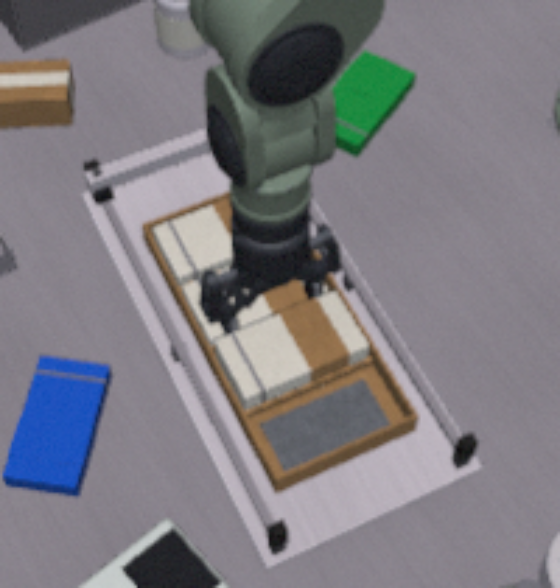

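The pack has slid square, with its trailing edge at row 252 in the wrist view, against both fingertips. Its leading edge is now at the empty slot. I'll carry on pushing.

```bash
python3 - <<'E'
from cell import bot
from h import *
for y,s in ((.05,.05),(.068,.03),(.076,.02)):
  print(bot.move_linear(J2W(j0,[0,y,.033]),speed=s,until_force=12),W2J(j0,bot.read_position()),bot.read_ft_force())
  im=bot.camera("wrist"); cv2.imwrite("pics/w4_%d.png"%(y*1000),im[:,:,::-1])
im=bot.camera("scene"); cv2.imwrite("pics/s4.png",cv2.resize(im[100:310,150:350,::-1],None,fx=2.8,fy=2.8))
print(bot.read_clock())
E
```

```text
False [-5.79118688e-05  4.99495215e-02  3.29302506e-02] [ 0.6036043  -0.21716365 -0.00185103]
False [-2.44095688e-05  6.82633585e-02  3.30021513e-02] [-0.4374759   0.39402148 -0.35743811]
False [1.77951075e-05 7.62401425e-02 3.30179158e-02] [ 0.66406977  0.43575764 -0.81992142]
9.9417
```

View pics/w4_76.png

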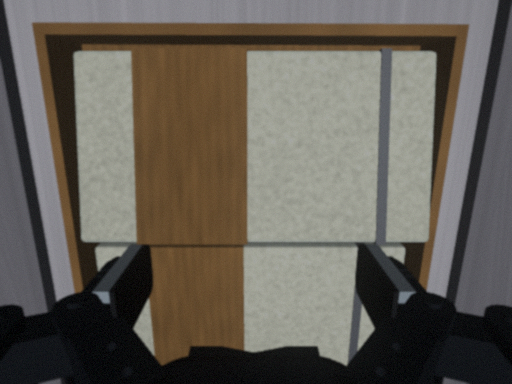

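View pics/s4.png

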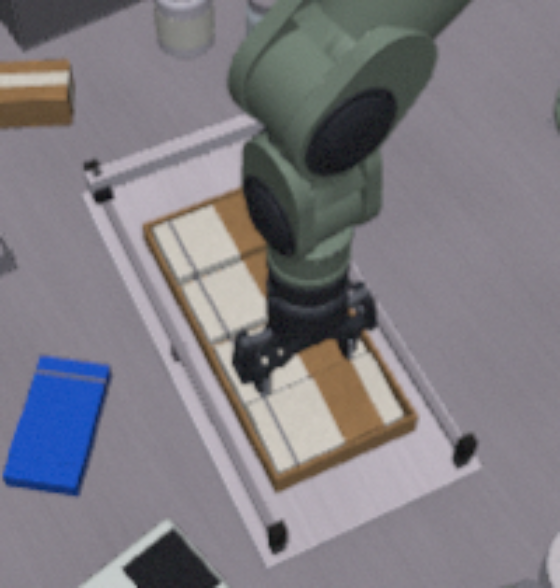

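```bash
python3 - <<'E'
from cell import bot
from h import *
bot.move_linear(J2W(j0,[0,.06,.033]),speed=.08)
bot.move_linear(J2W(j0,[0,.06,.10]),speed=.15)
T=wristT(bot); np.save("T5.npy",T)
im=bot.camera("wrist"); cv2.imwrite("pics/w5.png",im[:,:,::-1])
c=bot.calibration("wrist")
im=cv2.resize(im[:,:,::-1],(768,576),interpolation=cv2.INTER_CUBIC)
cv2.imwrite("pics/w5m.png",im)
im=bot.camera("scene"); cv2.imwrite("pics/s5.png",cv2.resize(im[180:290,200:320,::-1],None,fx=5,fy=5,interpolation=cv2.INTER_CUBIC))
print(bot.read_clock())
E
```

```text
10.9917
```

View pics/w5m.png

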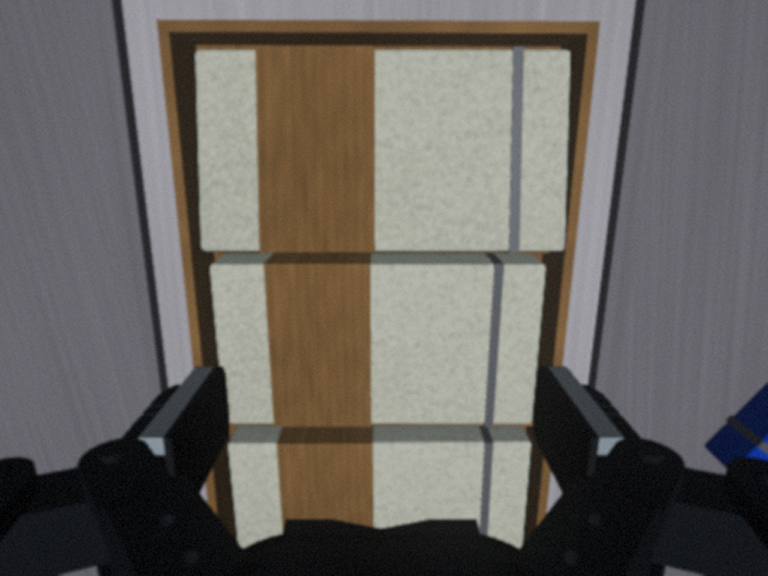

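View pics/s5.png

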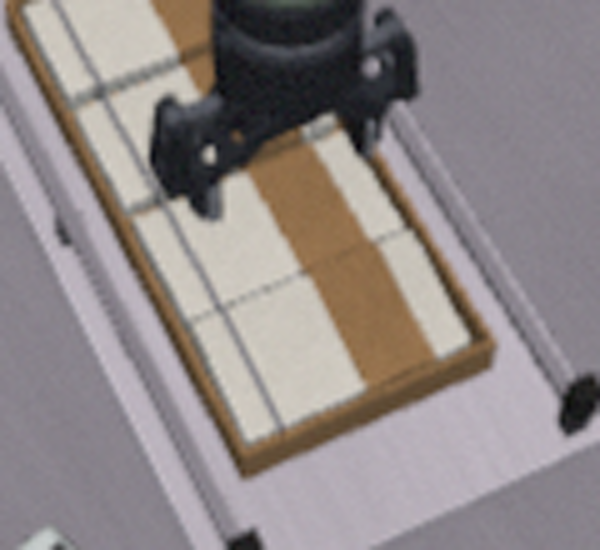

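```bash
python3 - <<'E'
from cell import bot
from h import *
from scipy.optimize import brentq
T=np.load("T5.npy"); c=bot.calibration("wrist")
for pts in ([[195,50],[570,50]],[[203,250],[565,250]],[[211,263],[545,263]],[[218,424],[541,424]]):
  px=(np.array(pts,float)+.5)/1.5-.5
  g=lambda z: np.linalg.norm(np.diff(onplane(c,px,z,T),axis=0))-.14
  z=brentq(g,-.05,.15); print(round(z*1000,1),np.round(1000*W2J(j0,onplane(c,px,z,T)),1).tolist())
E
```

```text
32.5 [[-69.7, 160.7, 32.5], [70.3, 160.8, 32.5]]
46.3 [[-69.0, 87.5, 46.3], [71.0, 87.6, 46.3]]
31.4 [[-71.4, 78.6, 31.4], [68.6, 78.7, 31.4]]
43.5 [[-70.8, 9.8, 43.5], [69.2, 9.9, 43.5]]
```

The trailing edge is still caught on the divider: its top is about 46–50 mm up at y = 87.5, against about 36 mm for a stowed pack. I'll push it a few mm further.

```bash
python3 - <<'E'
from cell import bot
from h import *
bot.move_linear(J2W(j0,[0,.066,.033]),speed=.12)
for y in (.079,.081,.083):
  r=bot.move_linear(J2W(j0,[0,y,.033]),speed=.02,until_force=12); print(r,W2J(j0,bot.read_position()),bot.read_ft_force())
  if r: break
bot.move_linear(J2W(j0,[0,.06,.033]),speed=.1)
bot.move_linear(J2W(j0,[0,.06,.10]),speed=.15)
T=wristT(bot); np.save("T6.npy",T)
im=bot.camera("wrist")
im=cv2.resize(im[:,:,::-1],(768,576),interpolation=cv2.INTER_CUBIC)
cv2.imwrite("pics/w6m.png",im)
print(bot.read_clock())
E
```

```text
False [-1.41223972e-05  7.90828314e-02  3.29871592e-02] [-0.73493817 -0.58517142 -0.36936549]
False [7.78304100e-06 8.10647604e-02 3.30010688e-02] [ 0.73731301 -0.10280049 -0.26882752]
False [-5.13335355e-06  8.31152415e-02  3.29995524e-02] [-0.40424885 -0.0076531   0.19046014]
14.0333
```

View pics/w6m.png

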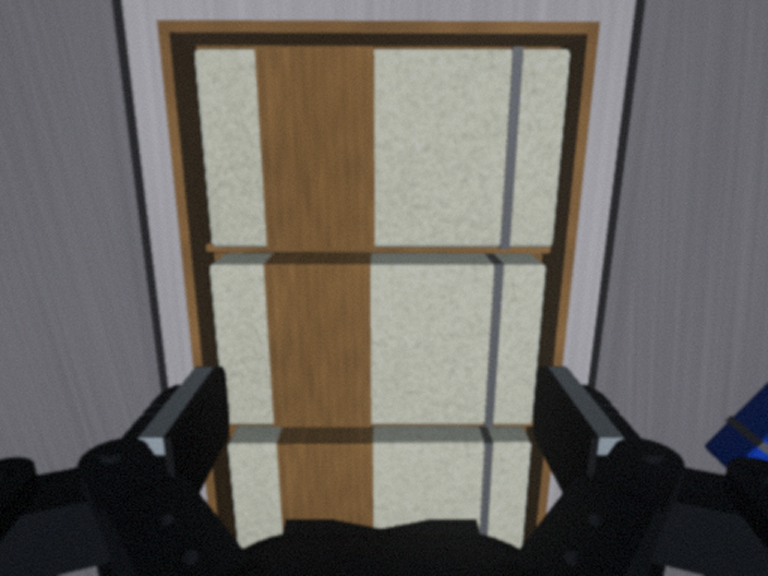

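```bash
python3 - <<'E'
from cell import bot
from h import *
T=np.load("T6.npy"); c=bot.calibration("wrist")
for z,pts in ((.036,[[195,50],[570,50],[210,246],[555,246],[211,263],[545,263]]),):
  px=(np.array(pts,float)+.5)/1.5-.5
  print(np.round(1000*W2J(j0,onplane(c,px,z,T)),1).tolist())
# gentle touch near trailing edge, open fingers at y .097
q=quat(j0)
bot.move_linear(J2W(j0,[0,.104,.10]),speed=.15)
bot.move_linear(J2W(j0,[0,.104,.04]),speed=.15)
print(bot.move_linear(J2W(j0,[0,.104,.012]),speed=.02,until_force=6),bot.read_position(),bot.read_ft_force())
bot.move_linear(J2W(j0,[0,.104,.10]),speed=.15)
bot.move_linear(J2W(j0,[0,.146,.10]),speed=.15)
bot.move_linear(J2W(j0,[0,.146,.04]),speed=.15)
print(bot.move_linear(J2W(j0,[0,.146,.012]),speed=.02,until_force=6),bot.read_position(),bot.read_ft_force())
bot.move_linear(J2W(j0,[0,.146,.12]),speed=.15)
print(bot.read_clock())
E
```

```text
[[-68.6, 160.3, 36.0], [69.1, 160.5, 36.0], [-69.7, 87.0, 36.0], [70.5, 87.1, 36.0], [-69.9, 79.9, 36.0], [67.0, 80.0, 36.0]]
True [0.5598326  0.12014526 0.02287053] [-0.97006657 -0.01943611  5.95029139]
True [0.56456666 0.16187394 0.02292289] [-2.57954809 -0.31882764  6.32184088]
19.2417
```

Both ends of the pack touch at the same height (TCP 22.9 mm, so about 36 mm at the open tips), so it lies flat. Next is the bar.

```bash
python3 - <<'E'
from cell import bot
from h import *
q=quat(j0)
bot.move_linear(J2W(j0,[0,.10,.18]),speed=.25)
bot.move_pose(J2W(j0,[0,-.28,.18]),q)
bot.set_gripper(0.0)
print(bot.move_linear(J2W(j0,[0,-.28,.052]),speed=.12,until_force=6),bot.read_ft_force())
print(bot.move_linear(J2W(j0,[0,-.24,.052]),speed=.04,until_force=15),W2J(j0,bot.read_position()),bot.read_ft_force())
im=bot.camera("wrist"); cv2.imwrite("pics/w7.png",im[:,:,::-1])
im=bot.camera("scene"); cv2.imwrite("pics/s7.png",cv2.resize(im[100:310,150:350,::-1],None,fx=2.8,fy=2.8))
print(bot.read_clock())
E
```

```text
False [-1.00150421  0.6371498  -0.04083218]
False [-4.18177279e-05 -2.39721770e-01  5.19516868e-02] [ 0.44381679 -0.06841526 -0.42306409]
24.3417
```

View pics/w7.png

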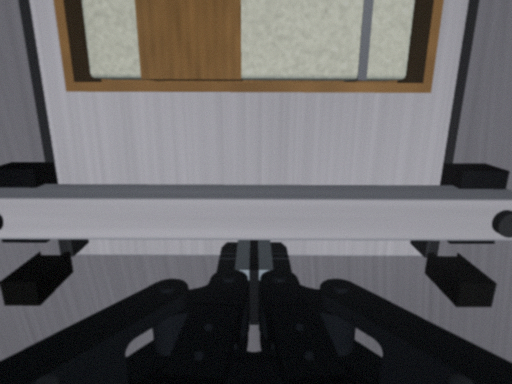

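View pics/s7.png

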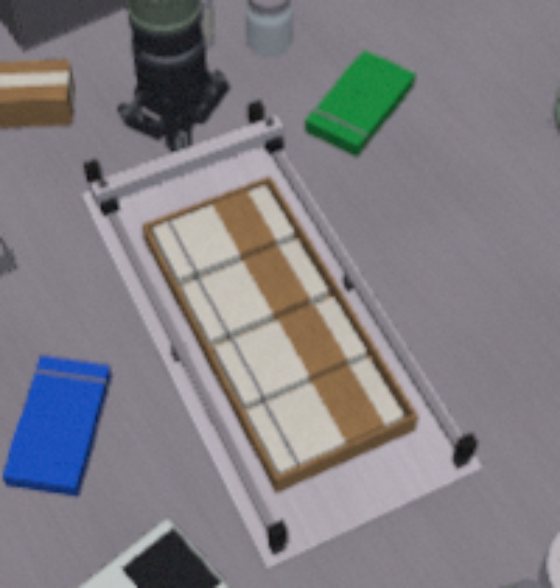

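The bar slides, and its stops at the -y end are now behind it. All four packs lie flat below the rim, so I'll push it right through.

```bash
python3 - <<'E'
from cell import bot
from h import *
P=lambda:(np.round(W2J(j0,bot.read_position()),4),np.round(bot.read_ft_force(),2))
print(bot.move_linear(J2W(j0,[0,.15,.052]),speed=.07,until_force=12),P(),bot.read_clock())
print(bot.move_linear(J2W(j0,[0,.215,.052]),speed=.02,until_force=12),P(),bot.read_clock())
im=bot.camera("wrist"); cv2.imwrite("pics/w8.png",im[:,:,::-1])
im=bot.camera("scene"); cv2.imwrite("pics/s8.png",cv2.resize(im[100:310,150:350,::-1],None,fx=2.8,fy=2.8))
E
```

```text
False (array([-1.000e-04,  1.499e-01,  5.190e-02]), array([ 1.41, -2.18, -0.97])) 30.0667
True (array([-0.0003,  0.1774,  0.0516]), array([-0.22, -0.07,  0.42])) 31.725
```

View pics/w8.png

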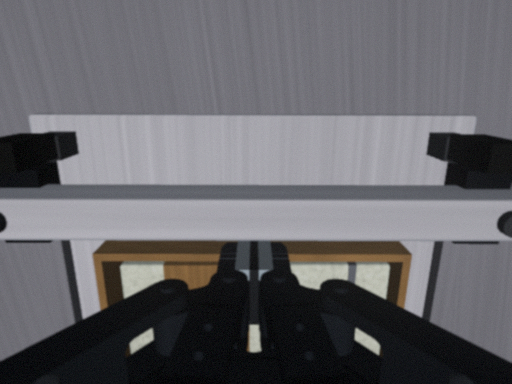

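View pics/s8.png

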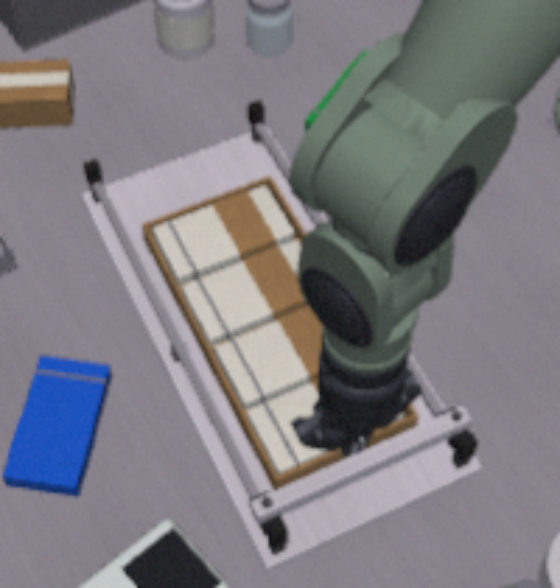

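```bash
python3 - <<'E'
from cell import bot
from h import *
P=lambda:(np.round(W2J(j0,bot.read_position()),4),np.round(bot.read_ft_force(),2))
bot.move_linear(J2W(j0,[0,.170,.052]),speed=.05); print(P())
print(bot.move_linear(J2W(j0,[0,.19,.052]),speed=.008,until_force=14),P(),bot.read_clock())
bot.move_linear(J2W(j0,[0,.14,.054]),speed=.05)
bot.move_linear(J2W(j0,[0,.14,.2]),speed=.15)
bot.move_linear(J2W(j0,[0,.02,.33]),speed=.2)
T=wristT(bot)
im=bot.camera("wrist"); cv2.imwrite("pics/w9.png",im[:,:,::-1])
im=bot.camera("scene"); cv2.imwrite("pics/s9.png",cv2.resize(im[100:310,150:350,::-1],None,fx=2.8,fy=2.8))
im=bot.camera("top"); cv2.imwrite("pics/t9.png",im[:,:,::-1])
print(bot.read_clock())
E
```

```text
(array([-1.000e-04,  1.697e-01,  5.200e-02]), array([-1.15, -0.16, -0.51]))
True (array([-0.0004,  0.1773,  0.0517]), array([ 1.15, -0.47,  0.63])) 33.5417
36.7417
```

View pics/w9.png

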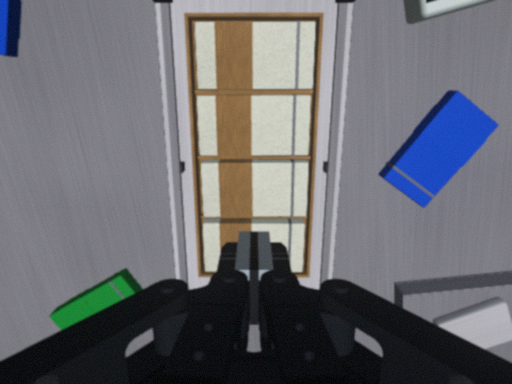

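View pics/s9.png

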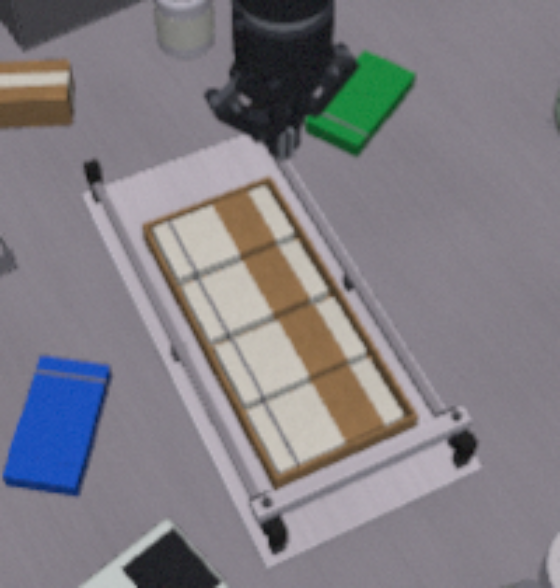

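View pics/t9.png

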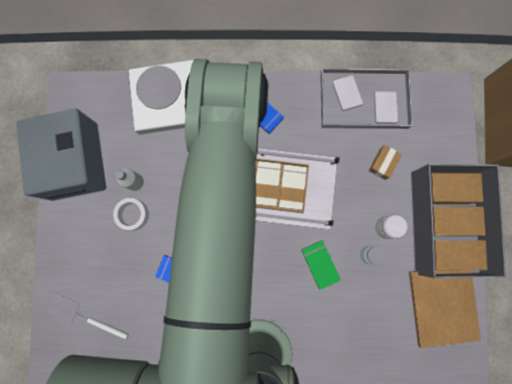

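```bash
python3 - <<'E'
from cell import bot
bot.close_job(); print(bot.read_clock())
E
```

```text
the job is handed in; nothing more can be done
the job is handed in; nothing more can be done
```

The last pack is in the empty slot and the level bar is against the stops at the +y end. I handed the job in at about 37 s of the 54 s allowed.

- **Pack:** I pushed it along jig +y over the other packs with the open fingers. It first stayed up with its rear edge on the divider, so I pushed it about 7 mm further and it dropped. Two light touches (about 6 N), near its front and rear edges, met it at the same height. That puts its top at about 36 mm, flat and below the 40 mm rim.
- **Bar:** I slid it over the whole tray with the shut fingers. It met no more than its 2 N or so of friction until the end. It then stopped hard, tripping my 12 N and 14 N limits at the same place within 0.1 mm on two tries. This gives a travel of about 0.433 m from where it was parked, which fits the 0.436 m given, because it can start up to 15 mm along.
- **Last pictures:** All four packs are in their slots below the rim. In the views I had, nothing around the jig had moved. In the top view the arm hid part of the tray and the bar, but the scene camera showed the bar at its stops.
- **Discrepancies:** The top and scene cameras placed the jig about 6 mm apart. I used the joint fit, and the wrist camera agreed with it to about 2 mm. The trained network's position for the sanitiser fell on the tray and was wrong, so I ignored it.

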